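Clamp a seat post in the yoke vice for sawing

ROBOT

A 7-joint arm with a two-finger parallel gripper is mounted at the origin on the work surface. World frame = base frame: x ahead of the robot, y to its left, z up, the work surface at z = 0. Lengths are in m, angles in rad, forces in N, time in s.
With the tool pointing down it reaches from about 0.4 to 0.875 m from the base axis. Payload 19.3 kg.
Tool frame: the origin (TCP) lies at the very end of the fingers, on their centre line; the grasp point (between the pads) lies 19 mm behind it (bot.hold_point_z is the distance from the TCP to the grasp point, in m); z points along the fingers, y is the direction in which the jaws open and shut (so a half turn about z gives the same grasp; the last joint's range is limited). The gripper opens to 85 mm and grips with 20 to 120 N. Pads are 22 mm wide; open, the fingers measure 114 mm over their backs; the gripper's body (76 mm by 85 mm) begins 54 mm behind the grasp point. The pads swing forward as they close: fully open they stand 13 mm farther back than shut.
Start: joints at [-1.395, 0.521, -0.036, 1.599, 0.021, 1.021, -0.113], TCP at [0.152, 0.606, 0.231] pointing down, gripper open.
Joint ranges: [-2.91, 2.91], [-0.3, 2.13], [-1.5, 1.42], [0.17, 2.43], [-1.26, 4.41], [0.16, 1.93], [-2.52, 2.52]. Speed limits (rad/s): [1.89, 1.89, 2.39, 2.39, 3.01, 3.01, 3.01].

INTERFACE

Orientations are given as a rotation vector (axis times angle).
In Python, from cell import bot, cams, ticket gives the robot as it stands.
- The arm moves only by the shell command python3 -m creep 'ROWS' [FORCE]. ROWS is JSON, one flat list of numbers, 7 for each row, row after row: the shift along the tool's x, y, z in mm, then the turn, a rotation vector about the tool's x, y, z in degrees, then the closure, from -1 (fully open) to 1 (shut), so that 0 is half open. A call has 1 to 8 rows; each row is the pose to reach, as a shift and turn from the pose measured when the call began, along the tool's axes at that moment; what a row does not reach only later rows make up. A row lasts 1/10 s, in which the tool goes at most 50 mm and 8.59 degrees, less where a joint would pass 70% of its speed; a pose out of reach is approached as far as the arm can. A call with a gripper value outside its range is refused whole. The fingers move at their own pace and stop on an object; FORCE is the grip in N (left out, the last holds). Time passes only in rows, so rows that repeat a pose let the fingers close. It gives the time, the measured TCP pose, the force and the opening at its end, in the units of the state.
- bot.get_obs(): the state, without advancing time (a new reading comes with each control period).
- cams.get_image(name): name is "side" or "top" or "wrist"; returns the picture (420x560x3 uint8, blue, green, red); there is no depth.
- cams.calibration(name): a dict with "camera_matrix" (3x3 intrinsics, pixels), "eye" and "rotation" of the camera in the world. Camera axes: x right, y up, looking along -z (the intrinsics and any distortion apply to the point x, -y, -z); pixel columns grow to the right and rows downward; lengths in m; the calibration is good to about 2 mm. A picture is of the moment at which its call begins: read the wrist's pose just before it. calibration takes no time and is no camera call; for the wrist camera it gives the pose at the moment of the call.
- ticket.sign_off(): hands the job in, once; it reports no verdict.
The state is a dict: "clock": time; "joints": joint angles; "qvel": joint speeds; "joint_efforts": joint torques, N m; "ee_pos": TCP position; "orientation": TCP orientation; "wrist_force": force on the tool from outside, world axes, zero at the start; "moment": the same for the moment, N m; "width": opening from 0.0 (shut) to 1.0 (fully open).
Only numpy, scipy, OpenCV 4.12 (cv2) and the standard library are available. Lean on these libraries where they do the work, as an engineer would, in place of code of your own. Each camera call takes 0.05 s, during which the arm holds its last target. There are 200 camera calls.

TASK

Get the seat post held in the yoke vice ready for sawing: carry it level, plain end first, through the opening under the raised jaw and lay it in the V of the lower jaw so that the red tape band stands about 15 mm clear of the lower jaw on the far side. Then turn the T-bar clockwise, a little more than one full turn, until it stops with the jaw tight on the post, and let go. Leave the other things on the board where they are.

Things in the scene. Friction and masses are not known exactly. Their poses are not given: they have to be found in the camera images.
- vice: Small blue bench yoke vice screwed to the dark hardwood board (board top z = 22 mm). Origin: centre of its underside. The post lies along its y axis; x runs from leg to leg of the arch. Base plate 150 (x) by 96 (y) by 12 mm high. Lower jaw: 90-degree steel V 50 mm long (ends at y = +-25 mm), apex 36 mm and top edges 56 mm above the underside, between iron cheeks out to x = +-33 mm.
- vice_arch (a point): Centre of the arch's crossbar, 120 mm above the vice's underside; axes as the vice's. The arch is an upside-down U, 28 mm thick along y: legs' inner faces at x = +-34 mm, outer at +-52 mm; crossbar from 110 to 130 mm above the vice's underside, with a round boss (radius 19 mm) in its middle from 108 to 144 mm.
- vice_seat (a point): Middle of the lower jaw, 55 mm above the vice's underside: where the post's axis lies when it rests in the V. Axes as the vice's. The upper jaw (upside-down 120-degree V, 36 mm long, 38 mm wide) leaves the post 11 mm of upward play when the screw reads 0: a level post carried 5 mm above this line passes with about 3.5 mm to spare all round.
- vice_jaw: The sliding upper jaw with its screw, pressed down onto the post by the screw, 10 mm per turn. Its origin is not on the part: it coincides with the vice's origin when the screw reads 0 and sinks with the jaw.
- tbar_center (a point): Centre of the steel T-bar on top of the screw, 192 mm above the vice's underside when the screw reads 0, sinking 10 mm per turn. Round bar 10 mm thick, 120 mm long over its 16 mm end balls, through a hub of radius 13 mm reaching 14 mm above and below the bar's axis. Nothing else stands at that height: closed fingers can push one arm right round, about 40 mm from the centre.
- vice_screw (a joint): Turn of the screw in rad, growing clockwise seen from above (tightening). At 0 the bar lies along the vice's x axis; starts within 0.3 of 0. It stays where it is left and needs about 0.1 N m to turn. The jaw meets a post lying in the V at about 6.9; the screw comes to a dead stop at 7.3, the post then clamped tight.
- seat_post: Bicycle seat post, 200 mm long, about 0.26 kg: aluminium tube 27.2 mm in diameter, a black forged head at one end, a red tape band. Origin: on the tube's axis, 100 mm from either end, within 5 mm of the centre of mass. x runs along the tube to the plain end; z is up as it lies at the start, on a flat side of the head, so it does not roll (axis 13.6 mm above the board).
- post_mark (a point): Centre (on the tube's axis) of the 8 mm wide red tape band, 60 mm from the plain end, 40 mm from the post's origin towards that end. With it 40 mm beyond the vice's centre along the vice's y axis, the band's centre is 15 mm clear of the lower jaw and the post balances in the V when let go.
- post_head (a point): Centre of the head's grip, on the tube's axis, 77.5 mm from the post's origin away from the plain end. The head is 27.2 mm high as it lies and 42 mm wide (along the post's y), with flat parallel sides over 25 mm of length centred here; behind that it is rounded. Its far end is 100 mm from the post's origin.
- lever_a: Blue plastic tyre lever, 140 by 22 by 8 mm, loose on the board; leave it. Origin: middle of its underside.
- lever_b: Second blue tyre lever, the same; leave it.
- lever_c: Third blue tyre lever, the same; leave it.
- jar: White plastic twist-cap jar, 74 mm in diameter, 98 mm high; leave it. Origin: centre of its underside.
- dish: Round white ceramic dish of valve caps, 112 mm in diameter, 30 mm high; leave it. Origin: centre of its underside.
- hacksaw: Small hacksaw with an orange handle, lying flat, about 262 by 78 by 18 mm; leave it. Origin: on its underside, at the middle of the blade; the handle lies towards its -x.
Things that resemble listed ones, but are neither listed nor needed, are in the scene too. Of the things that look like the seat_post, the largest one is meant.

How it is judged:
On the way, in this order (a step that is already met when the one before it is completed fails the run):
1. the seat post lies in the V of the lower jaw, through under the raised upper jaw, its red band 5 to 25 mm clear of the jaw, the screw not yet tightened (x of post_mark in the frame of vice_seat between -0.004 and 0.004 m and z of post_mark in the frame of vice_seat between -0.003 and 0.003 m and angle between the x axis of seat_post and the y axis of vice, either way round below 0.07 rad and (y of post_mark in the frame of vice_seat between -0.05 and -0.03 m or y of post_mark in the frame of vice_seat between 0.03 and 0.05 m) and value of joint vice_screw below 3 rad), for 0.2 s.
2. the screw is turned clockwise until the upper jaw presses on the post (x of post_mark in the frame of vice_seat between -0.004 and 0.004 m and z of post_mark in the frame of vice_seat between -0.003 and 0.003 m and angle between the x axis of seat_post and the y axis of vice, either way round below 0.07 rad and (y of post_mark in the frame of vice_seat between -0.05 and -0.03 m or y of post_mark in the frame of vice_seat between 0.03 and 0.05 m) and value of joint vice_screw above 6.8 rad and contact force between vice_jaw and seat_post above 10 N), for 0.2 s.
At the end, for the whole second after the job is handed in: Post at rest in the lower V (within 4 mm sideways, 3 mm in height, 0.07 rad of its line), band centre 5 to 25 mm clear of the lower jaw; screw past 6.8 rad, upper jaw pressing on the post with over 10 N; levers, jar, dish and hacksaw within 30 mm of their starts (all of step 2 and linear speed of seat_post below 0.01 m/s and distance of each of lever_a, lever_b, lever_c, jar, dish, hacksaw from where it was at the start of the episode below 0.03 m); the robot touches nothing.
It fails at once if a bystander (tyre lever, jar, dish, hacksaw) is moved more than 30 mm (distance of any of lever_a, lever_b, lever_c, jar, dish, hacksaw from where it was at the start of the episode above 0.03 m).
It fails at once if the jar or the dish is tipped (angle between any of jar, dish's own z axis and vertical above 0.4 rad).
It also fails if it takes over 72 s, if anything falls off the work surface, if the arm or the gripper's body presses on something with over 40 N, if the wrist force passes 120 N, or if a joint passes its speed limit or range.

## Working session

There is one attempt and no reset: what is moved stays moved. The work goes in short steps, Python scripts to look and compute and a shell command to move; the robot and the scene stay as the last step left them, time stands still between calls to the robot, and variables do not carry over. Pictures are saved under pics/ and viewed, about 8 in all and at most 12, crops included, and the job is handed in when it is done.

```bash
ls; mkdir -p pics; python3 - <<'E'
from cell import bot,cams
import cv2,numpy as np
np.set_printoptions(precision=4,suppress=True)
o=bot.get_obs();print(o)
a=cams.get_image("side");b=cams.get_image("top")
cv2.imwrite("pics/side0.png",a);cv2.imwrite("pics/top0.png",b)
for n in("side","top","wrist"):print(n,cams.calibration(n))
E
```

```text
pics
{'clock': 0.0, 'joints': array([-1.3952,  0.522 , -0.0363,  1.6   ,  0.0212,  1.0211, -0.1128]), 'qvel': array([-0.0002, -0.0003,  0.0009,  0.0011, -0.001 , -0.    ,  0.0004]), 'joint_efforts': array([  0.0001, -92.7079,   1.9802, -36.9945,   0.018 ,   0.0079,
        -0.    ]), 'ee_pos': array([0.152 , 0.6059, 0.2307]), 'orientation': array([-0.3851, -3.1179,  0.0018]), 'wrist_force': array([ 0.039 , -0.0977,  0.3142]), 'moment': array([-0.0091,  0.0222,  0.0012]), 'width': 1.005169087852295}
side {'camera_matrix': array([[534.3393,   0.    , 274.3863],
       [  0.    , 534.3393, 209.3121],
       [  0.    ,   0.    ,   1.    ]]), 'eye': array([0.3322, 1.2231, 1.3355]), 'rotation': array([ 0.0965, -1.1337, -2.8012])}
top {'camera_matrix': array([[464.7845,   0.    , 274.7701],
       [  0.    , 464.7845, 211.1827],
       [  0.    ,   0.    ,   1.    ]]), 'eye': array([0.3001, 0.0787, 1.4241]), 'rotation': array([ 0.1402, -0.1383, -1.5563])}
wrist {'camera_matrix': array([[372.3181,   0.    , 277.9232],
       [  0.    , 372.3181, 209.4659],
       [  0.    ,   0.    ,   1.    ]]), 'eye': array([0.079 , 0.6237, 0.3735]), 'rotation': array([-0.2551, -0.1985,  1.3135])}
```

View pics/top0.png

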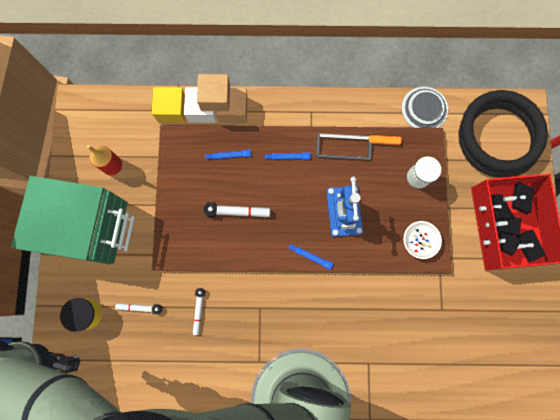

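View pics/side0.png

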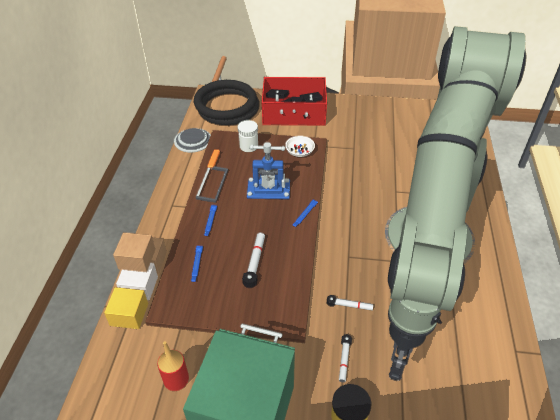

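Candidates for the seat post in the top view are three tube-with-black-head things: (237,212) on the board, and (140,308) and (199,312), both smaller and off the board. The one at (237,212) is the longest and should be the one meant. I'll confirm it with a crop and size estimates.

```bash
cat > h.py <<'E'
import numpy as np,cv2
from scipy.spatial.transform import Rotation as R
from cell import bot,cams
np.set_printoptions(precision=4,suppress=True)
def ray(c,uv):
    K=c["camera_matrix"];uv=np.atleast_2d(uv).astype(float)
    d=np.c_[(uv[:,0]-K[0,2])/K[0,0],-(uv[:,1]-K[1,2])/K[1,1],-np.ones(len(uv))]
    return np.array(c["eye"]),R.from_rotvec(c["rotation"]).apply(d)
def onz(c,uv,z):
    e,d=ray(c,uv);return e+d*((z-e[2])/d[:,2])[:,None]
def tri(c1,u1,c2,u2):
    e1,d1=ray(c1,u1);e2,d2=ray(c2,u2);A=0;b=0
    for e,d in((e1,d1[0]),(e2,d2[0])):
        d=d/np.linalg.norm(d);P=np.eye(3)-np.outer(d,d);A=A+P;b=b+P@e
    p=np.linalg.solve(A,b);g=[np.linalg.norm(np.cross(p-e,d/np.linalg.norm(d))) for e,d in((e1,d1[0]),(e2,d2[0]))]
    return p,max(g)
def proj(c,p):
    K=c["camera_matrix"];q=R.from_rotvec(c["rotation"]).inv().apply(np.atleast_2d(p)-c["eye"])
    return np.c_[K[0,2]-K[0,0]*q[:,0]/q[:,2],K[1,2]+K[1,1]*q[:,1]/q[:,2]]
def comps(m,amin=8):
    n,l,s,c=cv2.connectedComponentsWithStats(m.astype(np.uint8));
    return [(s[i,4],c[i],s[i,:4]) for i in range(1,n) if s[i,4]>=amin]
def snap(name,f):
    c=cams.calibration(name);im=cams.get_image(name);cv2.imwrite("pics/"+f+".png",im);np.save("pics/"+f+".npy",c,allow_pickle=True);return im,c
E
python3 - <<'E'
from h import *
ct,cs=cams.calibration("top"),cams.calibration("side")
t,s=cv2.imread("pics/top0.png"),cv2.imread("pics/side0.png")
for n,im in(("top",t),("side",s)):
    h=cv2.cvtColor(im,cv2.COLOR_BGR2HSV);H,S,V=cv2.split(h)
    print(n,"red");[print(a,c.round(1),b) for a,c,b in comps(((H<6)|(H>174))&(S>140)&(V>90),5)if a<100]
    print("white");[print(a,c.round(1),b) for a,c,b in comps((S<60)&(V>130),40) if a<2500]
    print("blue");[print(a,c.round(1),b) for a,c,b in comps((H>100)&(H<125)&(S>120)&(V>60),30)]
for uv in((209,210),(270,213),(264,213),(345,210),(140,308),(199,290),(199,335)):print(uv,onz(ct,uv,.036)[0])
a=cv2.resize(t[130:345,100:280],None,fx=2.5,fy=2.5);b=cv2.resize(t[170:245,310:370],None,fx=5.5,fy=5.5)
w=np.zeros((max(a.shape[0],b.shape[0]),a.shape[1]+b.shape[1],3),np.uint8);w[:a.shape[0],:a.shape[1]]=a;w[:b.shape[0],a.shape[1]:]=b
cv2.imwrite("pics/crop1.png",w)
E
```

```text
top red
75 [555.3 141.5] [551 136   9  12]
21 [249.4 211.7] [248 207   3  10]
5 [423.2 238.4] [422 238   3   2]
6 [196.5 320. ] [194 320   6   1]
white
657 [195.4 108. ] [184  87  32  36]
172 [343.9 136.1] [319 133  50   7]
181 [556.  158.8] [552 145   8  29]
786 [423.8 171.7] [407 156  35  32]
251 [354.4 197.9] [349 176  12  45]
43 [558.2 203. ] [556 195   4  20]
53 [509.8 198.1] [503 196  14   5]
91 [340.2 208.4] [337 200   9  17]
287 [231.9 210.2] [216 205  32  11]
174 [260.  211.4] [251 207  19  10]
509 [120.3 229.8] [101 208  33  44]
1067 [422.3 239.5] [403 221  39  38]
48 [501.7 223. ] [496 221  12   5]
60 [347.6 226.2] [341 224  15   5]
62 [525.2 245.3] [517 243  17   6]
1284 [ 23.4 309.1] [  0 252  40  91]
139 [197.8 307.8] [194 296   9  24]
80 [121.3 306.6] [115 303  13   8]
144 [140.7 307.8] [130 304  23   8]
80 [195.7 327.7] [193 321   7  14]
2368 [294.2 372. ] [251 349  99  55]
1732 [ 15.8 389.5] [  0 358  49  62]
1584 [ 58.7 405.8] [ 27 381  74  39]
647 [311.2 407.3] [273 388  70  32]
blue
263 [229.  154.5] [205 150  46   9]
246 [288.9 156. ] [265 153  46   7]
954 [342.2
[... 973 characters left out ...]
 330.9] [240 324  42  19]
92 [ 50.6 343.4] [ 44 335  15  16]
143 [344.7 353.4] [341 343   8  22]
226 [549.6 361.1] [541 351  19  20]
190 [ 53.7 362.8] [ 44 353  22  22]
225 [ 31.4 367.1] [ 23 355  23  30]
115 [ 68.2 369.5] [ 59 360  20  19]
96 [342.6 372.9] [339 366   8  16]
46 [ 11.7 386.8] [  6 383  13   9]
blue
953 [267.8 180.7] [247 157  43  42]
160 [305.  212.3] [293 200  25  27]
161 [210.  219.4] [204 205  13  31]
199 [196.4 262.5] [191 246  12  36]
(209, 210) [0.5508 0.2814 0.036 ]
(270, 213) [0.5434 0.0961 0.036 ]
(264, 213) [0.5432 0.1143 0.036 ]
(345, 210) [ 0.5549 -0.1314  0.036 ]
(140, 308) [0.2575 0.473  0.036 ]
(199, 290) [0.3111 0.3024 0.036 ]
(199, 335) [0.1827 0.2974 0.036 ]
```

View pics/crop1.png

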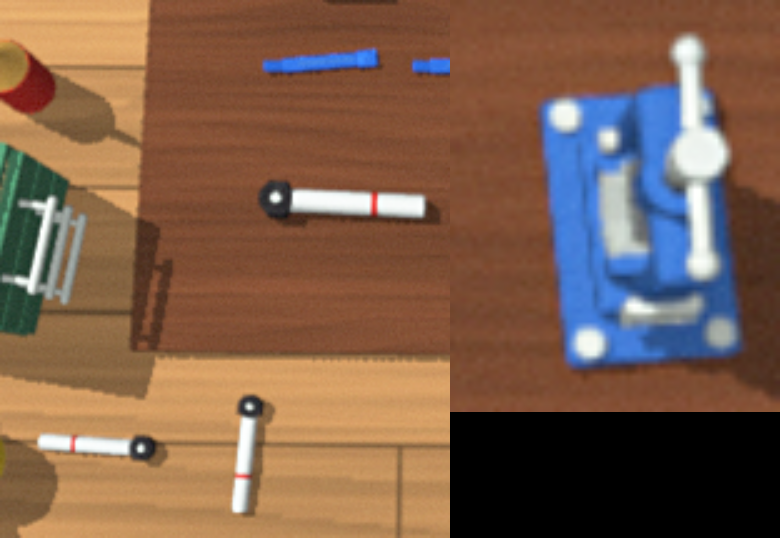

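The crop confirms it. The post on the board spans about 200 mm, with head at (209,210), band at (249,212) and plain end at (270,213). The other two are about 150 mm long, thinner and lie on the bench. The vice is at about (345,210), yawed about 7°. Next I'll plan the wrist viewing poses.

```bash
cat >> h.py <<'E'
def rows(p,Rm):
    "shift mm and turn deg in current tool frame to reach TCP p, rotation Rm"
    o=bot.get_obs();R0=R.from_rotvec(o["orientation"])
    print("shift",(R0.inv().apply(np.array(p)-o["ee_pos"])*1000).round(1),"turn",np.degrees((R0.inv()*Rm).as_rotvec()).round(2),"ee",o["ee_pos"],"t",o["clock"])
def tool(yaw):
    "tool down, tool x at world heading yaw (deg)"
    return R.from_euler("z",yaw,degrees=True)*R.from_euler("x",180,degrees=True)
E
python3 - <<'E'
from h import *
o=bot.get_obs();c=cams.calibration("wrist");R0=R.from_rotvec(o["orientation"])
off=R0.inv().apply(c["eye"]-o["ee_pos"]);rc=R0.inv()*R.from_rotvec(c["rotation"])
print(off,rc.as_matrix())
for p in([.55,.12,.36],[.55,.0,.36],[.55,.05,.42]):
    T=tool(90);cc=dict(c);cc["eye"]=p+T.apply(off);cc["rotation"]=(T*rc).as_rotvec()
    print(p,proj(cc,[[.55,.28,.036],[.543,.096,.036],[.555,-.12,.077],[.555,-.12,.214],[.48,-.13,.034],[.63,-.13,.034]]).round(0).tolist());rows(p,T)
E
```

```text
[ 0.0752 -0.0007 -0.1427] [[-0.0009  0.9553  0.2957]
 [ 1.      0.0011 -0.0005]
 [-0.0008  0.2957 -0.9553]]
[0.55, 0.12, 0.36] [[278.0, 16.0], [273.0, 176.0], [282.0, 340.0], [284.0, 427.0], [230.0, 327.0], [333.0, 327.0]]
shift [-504.2 -374.6 -128.8] turn [-0.05  0.04 75.92] ee [0.152  0.6059 0.2308] t 0.1
[0.55, 0.0, 0.36] [[278.0, -113.0], [272.0, 76.0], [282.0, 258.0], [284.0, 322.0], [227.0, 252.0], [337.0, 251.0]]
shift [-533.4 -491.  -128.7] turn [-0.05  0.04 75.92] ee [0.152  0.6059 0.2308] t 0.1
[0.55, 0.05, 0.42] [[278.0, -38.0], [273.0, 116.0], [282.0, 272.0], [283.0, 330.0], [233.0, 266.0], [330.0, 265.0]]
shift [-521.3 -442.6 -188.7] turn [-0.05  0.04 75.92] ee [0.152  0.6059 0.2308] t 0.1
```

```bash
python3 -m creep '[0,0,-50,0,0,0,-1, -20,-15,-100,0,0,8,-1, -60,-45,-129,0,0,16,-1, -100,-75,-129,0,0,24,-1, -140,-105,-129,0,0,32,-1, -180,-135,-129,0,0,40,-1, -220,-165,-129,0,0,48,-1, -260,-195,-129,0,0,56,-1]'
python3 -c "
from h import *
rows([.55,.12,.36],tool(90))"
```

```text
clock: 0.9
ee_pos: [0.3506, 0.3604, 0.36]
orientation: [1.811, 2.567, -0.001]
wrist_force: [1.7, -0.2, -0.3]
width: 1.0
shift [-293.3  107.2    0.1] turn [-0.03  0.04 19.59] ee [0.3506 0.3604 0.36  ] t 0.9
```

```bash
python3 -m creep '[-45,16,0,0,0,5,-1, -90,32,0,0,0,10,-1, -135,49,0,0,0,15,-1, -180,65,0,0,0,19.6,-1, -225,82,0,0,0,19.6,-1, -270,98,0,0,0,19.6,-1, -293,107,0,0,0,19.6,-1, -293,107,0,0,0,19.6,-1]'
python3 -c "
from h import *
o=bot.get_obs();print(o['qvel'],o['ee_pos'])
im,c=snap('wrist','w1')
rows([.55,.0,.36],tool(90))"
```

```text
clock: 1.7
ee_pos: [0.5512, 0.1167, 0.3597]
orientation: [2.226, 2.215, -0.003]
wrist_force: [-0.3, 1.1, -0.1]
width: 1.004
[-0.0557 -0.0265 -0.0414  0.0306  0.0025 -0.0021 -0.0599] [0.5512 0.1167 0.3597]
shift [-118.7    0.2   -0.1] turn [-0.06  0.1  -0.17] ee [0.5502 0.1187 0.3597] t 1.75
```

```bash
python3 -m creep '[-40,0,0,0,0,0,-1, -80,0,0,0,0,0,-1, -120,0,0,0,0,0,-1, -120,0,0,0,0,0,-1, -120,0,0,0,0,0,-1]'
python3 -c "
from h import *
im,c=snap('wrist','w2');a=cv2.imread('pics/w1.png')
cv2.imwrite('pics/w12.png',np.hstack([a[:,120:460],im[:,120:460]]))
o=bot.get_obs();print(o['ee_pos'])"
```

```text
clock: 2.25
ee_pos: [0.5495, -0.0009, 0.3599]
orientation: [-2.225, -2.218, 0.002]
wrist_force: [-0.1, 0.3, -0.4]
width: 1.001
[0.5496 0.0001 0.3598]
```

View pics/w12.png

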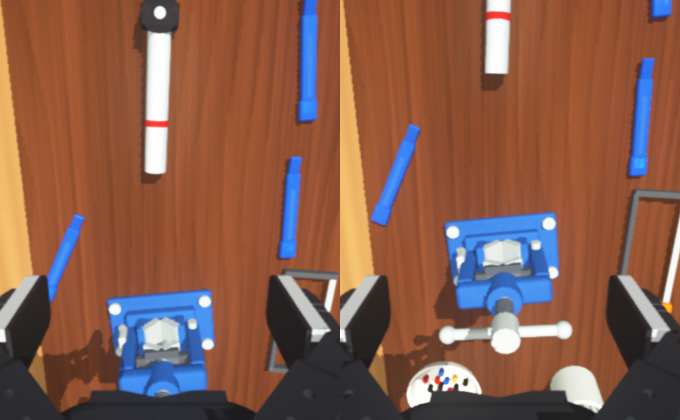

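Wrist views: in w1 the post's head is at (280,13), band at (277,124) and plain end at (275,172). In w2 the vice's front bolts are at about (233,232) and (329,223), and the T-bar balls at about (227,335) and (344,329). I'll take settled views with a long baseline.

```bash
python3 -c "
from h import *
im,c=snap('wrist','w2b')"
python3 -m creep '[-40,0,0,0,0,0,-1, -80,0,0,0,0,0,-1, -120,0,0,0,0,0,-1, -160,0,0,0,0,0,-1, -160,0,0,0,0,0,-1, -160,0,0,0,0,0,-1, -160,0,0,0,0,0,-1, -160,0,0,0,0,0,-1]'
python3 - <<'E'
from h import *
print(bot.get_obs()["qvel"])
im,c=snap('wrist','w3')
for f in("w2b","w3"):
    im=cv2.imread(f"pics/{f}.png");H,S,V=cv2.split(cv2.cvtColor(im,cv2.COLOR_BGR2HSV))
    print(f);[print(a,b.round(1),d) for a,b,d in comps((S<70)&(V>120),25) if a<3000 and 120<b[0]<440]
cv2.imwrite("pics/w3c.png",cv2.resize(im[60:360,140:420],None,fx=2,fy=2))
E
```

```text
clock: 3.15
ee_pos: [0.5499, -0.158, 0.3598]
orientation: [-2.219, -2.223, 0.002]
wrist_force: [0.5, 0.5, 0.4]
width: 1.001
[ 0.0044 -0.0014  0.0058 -0.0003 -0.0016  0.0007  0.0032]
w2b
306 [278.2   5.6] [266   0  25  13]
1311 [276.9  47.1] [265  20  25  56]
2350 [436.2 267.8] [398 192  74 150]
127 [328.2 223.9] [322 218  13  13]
129 [232.  232.5] [225 227  14  12]
1275 [281.9 259.5] [255 240  55  41]
81 [315.2 245.5] [311 241  10  10]
158 [240.  257.4] [236 248  10  24]
100 [332.6 273.1] [328 267  12  15]
1039 [130.6 308.1] [106 275  53  67]
30 [235.2 280.1] [233 276   5   9]
29 [286.  300.6] [281 298  11   7]
2501 [284.6 333.1] [218 309 134  46]
1690 [219.  381.9] [186 362  75  46]
1518 [357.7 387. ] [330 366  54  47]
w3
164 [333.7  99.7] [327  93  16  14]
161 [227.  109.9] [220 103  15  15]
547 [281.7 122.1] [261 114  43  19]
79 [318.6 118.5] [314 115  11   8]
94 [235.4 128.6] [231 124  11  12]
2865 [284.7 159.5] [208 141 155  38]
1012 [130.6 308.1] [106 275  53  67]
1007 [425.1 307.6] [397 275  54  67]
```

View pics/w3c.png

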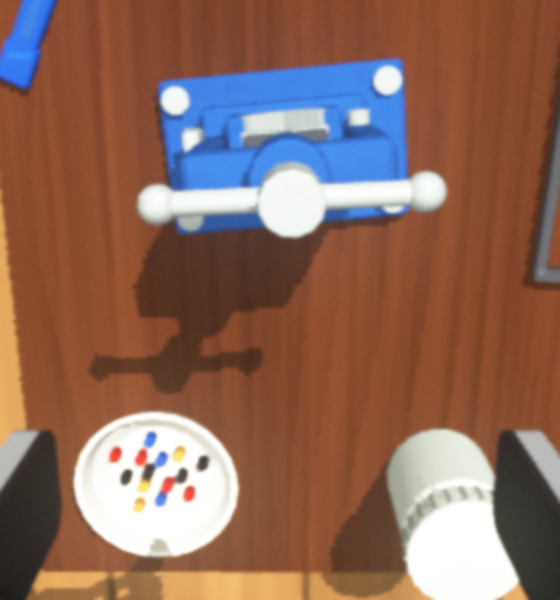

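w3 shows the whole vice: the plate's front corners are at about (220,101) and (341,90), the T-bar balls at about (217,162) and (354,156), and the hub at about (285,160). Triangulating now.

```bash
cat > m.py <<'E'
from h import *
B={};C={}
for f,e0,e1 in(("w2b",None,None),("w3",None,None)):
    im=cv2.imread(f"pics/{f}.png");C[f]=np.load(f"pics/{f}.npy",allow_pickle=True).item()
    H,S,V=cv2.split(cv2.cvtColor(im,cv2.COLOR_BGR2HSV));w=((S<70)&(V>120)).astype(np.uint8)
    n,l,s,c=cv2.connectedComponentsWithStats(w)
    d={}
    i=[i for i in range(1,n) if s[i,2]>120 and s[i,2]<170 and s[i,4]<3000 and 250<c[i,0]<320][0]
    ys,xs=np.where(l==i);x0,x1=xs.min(),xs.max()
    d["ballL"]=[(x:=xs<x0+17).any() and xs[x].mean(),ys[x].mean()];x=xs>x1-17;d["ballR"]=[xs[x].mean(),ys[x].mean()]
    k=(xs>270)&(xs<300)
    bl=[j for j in range(1,n) if 100<s[j,4]<200 and s[j,1]<(245 if f=="w2b" else 105) and s[j,2]>11 and s[j,1]>85]
    bl.sort(key=lambda j:c[j,0]);d["boltL"],d["boltR"]=c[bl[0]],c[bl[-1]]
    b=((H>100)&(H<125)&(S>110)&(V>60));b[:, :205]=0;b[:,360:]=0
    fr=[(u,np.where(b[(85 if f=="w3" else 200):,u])[0].min()+(85 if f=="w3" else 200)-.5) for u in range(int(c[bl[0]][0])+2,int(c[bl[-1]][0])-1)]
    p=np.polyfit(*zip(*fr),1);d["frL"]=np.array([c[bl[0]][0],np.polyval(p,c[bl[0]][0])]);d["frR"]=np.array([c[bl[-1]][0],np.polyval(p,c[bl[-1]][0])])
    e=onz(C[f],[d["frL"],d["frR"]],.034);v=e[1]-e[0];print(f,"front edge yaw",np.degrees(np.arctan2(v[1],v[0])),e,"mid",e.mean(0))
    e=onz(C[f],[d["boltL"],d["boltR"]],.036);v=e[1]-e[0];print("bolt yaw",np.degrees(np.arctan2(v[1],v[0])),"span",np.linalg.norm(v),"mid",e.mean(0))
    B[f]=d
P={}
for k in("ballL","ballR","boltL","boltR"):
    P[k],g=tri(C["w2b"],B["w2b"][k],C["w3"],B["w3"][k]);print(k,P[k],"gap",round(g,4))
v=P["ballR"]-P["ballL"];print("bar centre",(P["ballL"]+P["ballR"])/2,"yaw",np.degrees(np.arctan2(v[1],v[0])),"len",np.linalg.norm(v))
E
python3 m.py; python3 -c "
from h import *
rows([.55,.23,.3],tool(90))"
```

```text
w2b front edge yaw 5.256884356801235 [[ 0.4881 -0.0868  0.034 ]
 [ 0.6157 -0.0751  0.034 ]] mid [ 0.5519 -0.0809  0.034 ]
bolt yaw 5.294299556839605 span 0.1287410870517096 mid [ 0.5519 -0.0956  0.036 ]
w3 front edge yaw 5.350849781129664 [[ 0.4882 -0.0893  0.034 ]
 [ 0.6164 -0.0773  0.034 ]] mid [ 0.5523 -0.0833  0.034 ]
bolt yaw 5.302873722663602 span 0.12917356377633535 mid [ 0.5523 -0.0952  0.036 ]
ballL [ 0.5028 -0.133   0.2154] gap 0.0003
ballR [ 0.6078 -0.1282  0.215 ] gap 0.0004
boltL [ 0.488  -0.1012  0.0371] gap 0.0001
boltR [ 0.6161 -0.0892  0.0373] gap 0.0003
bar centre [ 0.5553 -0.1306  0.2152] yaw 2.6403809676165864 len 0.10513974560574178
shift [388.2   0.7  59.5] turn [-0.08  0.04  0.07] ee [ 0.5498 -0.1582  0.3598] t 3.2
```

The vice fits: bolt span 129 mm, bar height 215 mm (expected 214), yaw 5.3°, centre (0.5553,-0.1306). Now the post.

```bash
python3 -m creep '[50,0,0,0,0,0,-1, 100,0,0,0,0,0,-1, 150,0,0,0,0,0,-1, 200,0,0,0,0,0,-1, 250,0,10,0,0,0,-1, 300,0,30,0,0,0,-1, 330,0,60,0,0,0,-1, 330,0,60,0,0,0,-1]' | head -2
python3 -m creep '[0,0,0,0,0,0,-1, 0,0,0,0,0,0,-1,0,0,0,0,0,0,-1]' |head -2
python3 -c "
from h import *
print(bot.get_obs()['qvel']);snap('wrist','p1')"
python3 -m creep '[50,0,0,0,0,0,-1, 90,0,0,0,0,0,-1, 90,0,0,0,0,0,-1, 90,0,0,0,0,0,-1, 90,0,0,0,0,0,-1, 90,0,0,0,0,0,-1]' |head -2
cat > post.py <<'E'
from h import *
import sys
A={};C={}
for f in sys.argv[1:]:
    im=cv2.imread(f"pics/{f}.png");C[f]=np.load(f"pics/{f}.npy",allow_pickle=True).item()
    H,S,V=cv2.split(cv2.cvtColor(im,cv2.COLOR_BGR2HSV));d={}
    red=((H<6)|(H>174))&(S>150)&(V>110);d["band"]=max((a for a in comps(red) if 240<a[1][0]<320),key=lambda a:a[0])[1]
    w=(S<70)&(V>130);w[:,:230]=0;w[:,330:]=0;w|=cv2.dilate(red.astype(np.uint8),np.ones((5,5)))>0
    n,l,s,c=cv2.connectedComponentsWithStats(w.astype(np.uint8));i=l[int(d["band"][1]),int(d["band"][0])]
    ys,xs=np.where(l==i);(cx,cy),(a,b),an=cv2.minAreaRect(np.c_[xs,ys].astype(np.float32))
    vx,vy,x0,y0=cv2.fitLine(np.c_[xs,ys].astype(np.float32),cv2.DIST_HUBER,0,.01,.01).ravel()
    v=ys.max();d["end"]=np.array([x0+(v-y0)*vx/vy,v]);v=ys.min();d["sh"]=np.array([x0+(v-y0)*vx/vy,v])
    bk=(V<45)&(S<120);bk[:,:230]=0;bk[:,330:]=0;k=[q for q in comps(bk,60)];k.sort(key=lambda q:np.hypot(*(q[1]-d["sh"])));d["head"]=k[0][1];print(f,k[0])
    for q in("head","sh","band","end"):print(f,q,d[q].round(1),onz(C[f],d[q],.0375)[0])
    e=onz(C[f],[d["sh"],d["end"]],.0375);v=e[1]-e[0];print("axis heading",np.degrees(np.arctan2(v[1],v[0])),"rect px",a,b);A[f]=d
f,g=sys.argv[1:3]
for q in("head","sh","band","end"):print(q,*tri(C[f],A[f][q],C[g],A[g][q]))
E
python3 -c "
from h import *
print(bot.get_obs()['qvel'],bot.get_obs()['ee_pos']);im,_=snap('wrist','p2');cv2.imwrite('pics/pp.png',np.hstack([cv2.imread('pics/p1.png')[:,140:420],im[:,140:420]]))"
python3 post.py p1 p2
```

```text
clock: 4.0
ee_pos: [0.5467, 0.178, 0.2956]
clock: 4.3
ee_pos: [0.547, 0.1774, 0.2963]
[ 0.0077 -0.0034  0.0031 -0.0011  0.001  -0.0013 -0.0002]
clock: 4.95
ee_pos: [0.5467, 0.2661, 0.2966]
[-0.0008  0.0011 -0.0036 -0.0006 -0.0013 -0.0025  0.0001] [0.5467 0.2661 0.2966]Traceback (most recent call last):
  File "post.py", line 13, in <module>
    bk=(V<45)&(S<120);bk[:,:230]=0;bk[:,330:]=0;k=[q for q in comps(bk,60)];k.sort(key=lambda q:np.hypot(*(q[1]-d["sh"])));d["head"]=k[0][1];print(f,k[0])
                                                                                                                                     ~^^^
IndexError: list index out of range
```

View pics/pp.png

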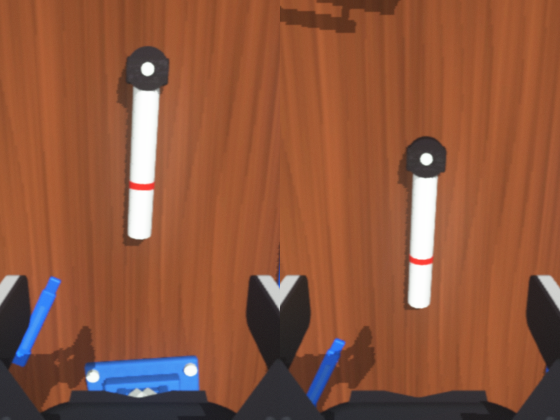

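p1 has the head at (287,69), band at (282,186) and end at (280,237). p2 has the head at (286,158), band at (281,261) and end at (279,305). The black threshold needs loosening.

```bash
sed -i 's/bk=(V<45)&(S<120)/bk=(V<75)\&(S<100);bk[320:]=0/' post.py; python3 post.py p1 p2
```

```text
p1 (np.int32(1227), array([286.1597,  68.6349]), array([266,  47,  42,  43], dtype=int32))
p1 head [286.2  68.6] [0.5532 0.277  0.0375]
p1 sh [286.1  87. ] [0.5534 0.2594 0.0375]
p1 band [281.3 186. ] [0.5496 0.1552 0.0375]
p1 end [278.5 239. ] [0.5471 0.0923 0.0375]
axis heading -92.17160607970739 rect px 29.31051254272461 151.8540802001953
p2 (np.int32(1110), array([285.4288, 156.8784]), array([266, 137,  40,  40], dtype=int32))
p2 head [285.4 156.9] [0.5536 0.2762 0.0375]
p2 sh [284.8 175. ] [0.5532 0.2562 0.0375]
p2 band [280.5 260.7] [0.5492 0.1533 0.0375]
p2 end [278.1 308. ] [0.5467 0.0897 0.0375]
axis heading -92.22291642118574 rect px 27.347557067871094 132.91107177734375
head [0.5534 0.2768 0.0413] 0.00019864508784549895
sh [0.5531 0.2592 0.0514] 0.00010357150715634217
band [0.5494 0.1574 0.0464] 0.00020472296556001048
end [0.5469 0.0969 0.049 ] 0.00016560148000658228
```

Band height is 46 mm and end height 49 mm. These are visible upper-surface points of the tube, so the axis is at about 36 mm as stated. The grip centre by band and by end is y=0.2747, and the head blob gives 0.2768. Now the approach.

```bash
python3 -c "
from h import *
rows([.5537,.2748,.09],tool(87.9));rows([.5537,.2748,.022],tool(87.9))"
```

```text
shift [  8.7   8.2 206.5] turn [-0.3   0.05  2.49] ee [0.5466 0.2662 0.2966] t 5.0
shift [  8.7   8.6 274.5] turn [-0.3   0.05  2.49] ee [0.5466 0.2662 0.2966] t 5.0
```

```bash
python3 -m creep '[9,8,50,-0.3,0,2.5,-1, 9,8,100,-0.3,0,2.5,-1, 9,8,150,-0.3,0,2.5,-1, 9,8,190,-0.3,0,2.5,-1, 9,8,220,-0.3,0,2.5,-1, 9,8.5,240,-0.3,0,2.5,-1, 9,8.5,240,-0.3,0,2.5,-1,9,8.5,240,-0.3,0,2.5,-1]'; python3 -c "
from h import *
rows([.5537,.2748,.022],tool(87.9))"
```

```text
clock: 5.8
ee_pos: [0.5543, 0.2747, 0.0572]
orientation: [2.262, 2.179, -0.001]
wrist_force: [-0.9, -0.4, 0.1]
width: 1.001
shift [ 0.1 -0.6 35.2] turn [ 0.02  0.05 -0.05] ee [0.5543 0.2747 0.0572] t 5.8
```

```bash
python3 -m creep '[0,-0.5,15,0,0,0,-1, 0,-0.5,28,0,0,0,-1, 0,-0.5,35,0,0,0,-1, 0,-0.5,35,0,0,0,-0.3, 0,-0.5,35,0,0,0,0.1, 0,-0.5,35,0,0,0,1, 0,-0.5,35,0,0,0,1, 0,-0.5,35,0,0,0,1]' 100; python3 -m creep '[0,0,0,0,0,0,1,0,0,0,0,0,0,1,0,0,0,0,0,0,1,0,0,0,0,0,0,1]'; python3 -c "
from h import *
o=bot.get_obs();print(o['wrist_force'],o['moment'],o['ee_pos'])"
```

```text
clock: 6.6
ee_pos: [0.5543, 0.2748, 0.0231]
orientation: [2.262, 2.178, 0.001]
wrist_force: [-0.2, -0.3, 7.3]
width: 0.471
clock: 7.0
ee_pos: [0.5543, 0.2749, 0.0231]
orientation: [2.262, 2.179, 0.002]
wrist_force: [0.4, -0.4, -0.7]
width: 0.472
[ 0.4236 -0.437  -0.6763] [0.0696 0.0255 0.0846] [0.5543 0.2749 0.0231]
```

```bash
python3 -m creep '[0,0,-20,0,0,0,1, 0,0,-45,0,0,0,1, 0,0,-60,0,0,0,1, 0,0,-60,0,0,0,1, 0,0,-60,0,0,0,1]'; python3 -c "
from h import *
o=bot.get_obs();print(o['wrist_force'],o['moment'])
rows([.5343,.0959,.0695],tool(95.3))"
```

```text
clock: 7.5
ee_pos: [0.5539, 0.275, 0.0826]
orientation: [2.262, 2.179, 0.001]
wrist_force: [-1.2, -0.8, -2.9]
width: 0.477
[-1.1559 -0.8182 -2.9301] [0.1947 0.0196 0.0218]
shift [-179.8  -13.    13.1] turn [ 0.07  0.01 -7.43] ee [0.5539 0.275  0.0826] t 7.5
```

```bash
python3 -m creep '[-30,-2,0,0,0,-2,1, -65,-5,3,0,0,-4,1, -100,-7,6,0,0,-6,1, -135,-10,10,0,0,-7.4,1, -165,-12,13,0,0,-7.4,1, -180,-13,13,0,0,-7.4,1, -180,-13,13,0,0,-7.4,1, -180,-13,13,0,0,-7.4,1]'; python3 -m creep '[0,0,0,0,0,0,1,0,0,0,0,0,0,1,0,0,0,0,0,0,1]'|head -1; python3 - <<'E'
from h import *
rows([.5343,.0959,.0695],tool(95.3))
s,cs=snap("side","s1");t,ct=snap("top","t1");w,cw=snap("wrist","w4")
a=cv2.resize(s[120:260,200:330],None,fx=3,fy=3);b=cv2.resize(w,None,fx=.75,fy=.75)
o=np.zeros((max(a.shape[0],b.shape[0]),a.shape[1]+b.shape[1],3),np.uint8);o[:a.shape[0],:a.shape[1]]=a;o[:b.shape[0],a.shape[1]:]=b;cv2.imwrite("pics/v4.png",o)
print(o.shape)
E
```

```text
clock: 8.3
ee_pos: [0.5343, 0.0965, 0.0691]
orientation: [2.116, 2.321, 0.001]
wrist_force: [0.1, 0.7, -2.3]
width: 0.477
clock: 8.6
shift [-1.5 -0.1 -0.4] turn [ 0.04 -0.02  0.05] ee [0.5342 0.0974 0.0691] t 8.6
(420, 810, 3)
```

View pics/v4.png

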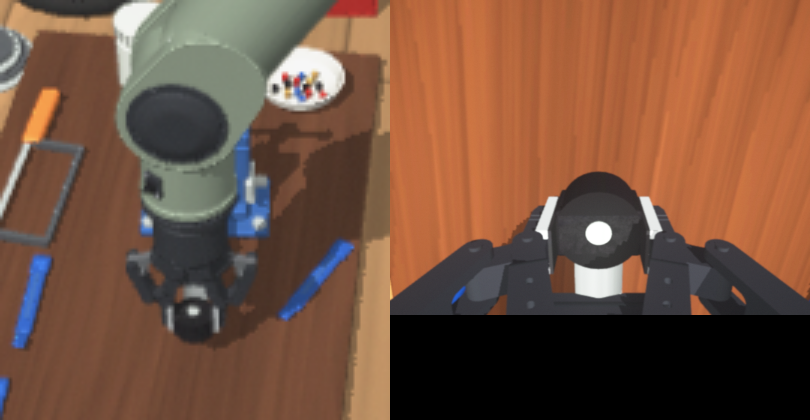

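The wrist view shows the head centred between the pads at about (276,310). The arm blocks the side view, so I'll check the band and end in the top picture against where they should be.

```bash
python3 - <<'E'
from h import *
t=cv2.imread("pics/t1.png");c=cams.calibration("top")
yv=np.array([-.0924,.9957,0]);g=np.array([.5342,.0974,.0816])
band,end=g-.1175*yv,g-.1775*yv
print("pred band,end px",proj(c,[band,end,band+[0,0,.0136],end+[0,0,.0136]]).round(1),band,end)
H,S,V=cv2.split(cv2.cvtColor(t,cv2.COLOR_BGR2HSV))
[print(a,b.round(1),d) for a,b,d in comps(((H<8)|(H>172))&(S>130)&(V>80),3) if 230<b[0]<360 and 150<b[1]<260]
cv2.imwrite("pics/t1c.png",cv2.resize(t[160:250,240:380],None,fx=5,fy=5,interpolation=cv2.INTER_CUBIC))
E
```

```text
pred band,end px [[309.3 210.2]
 [329.6 208.5]
 [309.6 209.3]
 [330.1 207.6]] [ 0.5451 -0.0196  0.0816] [ 0.5506 -0.0793  0.0816]
3 [305. 160.] [304 160   3   1]
20 [309.2 210.9] [308 206   3  11]
```

View pics/t1c.png

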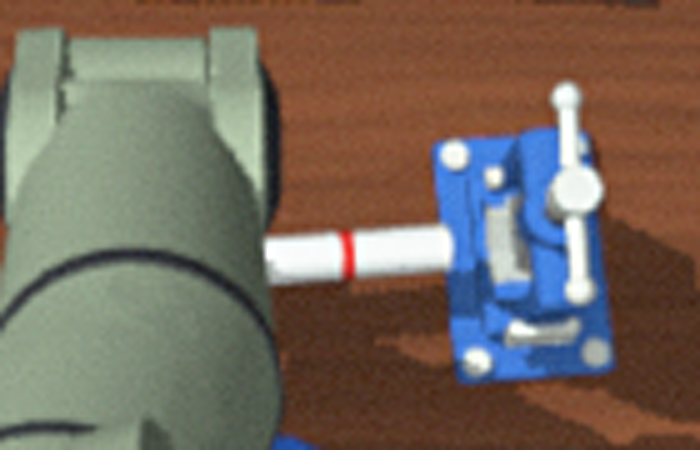

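The band is at (309.2,210.9), predicted about (309.6,209.7). I'll check whether that 1 px is the top camera's own bias.

```bash
python3 - <<'E'
from h import *
c=cams.calibration("top");t=cv2.imread("pics/t1.png")
print("orig band pred",proj(c,[[.5494,.1574,.0475]]),"seen 249.4 211.7")
print("bolts pred",proj(c,[[.488,-.1012,.0372],[.6161,-.0892,.0372]]),"balls",proj(c,[[.5028,-.133,.214],[.6078,-.1282,.214]]))
H,S,V=cv2.split(cv2.cvtColor(t,cv2.COLOR_BGR2HSV))
w=(S<75)&(V>120)
[print(a,b.round(1),d) for a,b,d in comps(w,8) if 290<b[0]<370 and 170<b[1]<240]
# tube centre rows by column
for u in (300,305,312,316,320,324,328):
    k=np.where((S[200:222,u]<90)&(V[200:222,u]>110))[0]+200;print(u,k.min(),k.max(),(k.min()+k.max())/2,end=" | ")
E
```

```text
orig band pred [[249.627  210.1791]] seen 249.4 211.7
bolts pred [[335.3733 231.7253]
 [330.9046 190.1088]] balls [[355.9309 217.3621]
 [353.3256 178.6728]]
268 [354.4 197.7] [349 176  12  45]
31 [330.8 190.1] [328 187   7   7]
15 [338.5 195.1] [337 193   4   5]
102 [340.3 208.3] [337 199   9  18]
192 [320.1 209.6] [311 204  20  12]
147 [300.2 211. ] [293 206  16  11]
63 [347.9 226.2] [341 223  15   6]
25 [358.6 230. ] [356 228   6   5]
23 [334.8 232. ] [333 230   5   5]
300 207 216 211.5 | 305 206 215 210.5 | 312 205 215 210.0 | 316 205 215 210.0 | 320 205 214 209.5 | 324 205 214 209.5 | 328 205 213 209.0 |
```

The tube's centre rows match the axis projection to about 0.4 px (1 mm) and the slope agrees, so I'll insert, checking force midway.

```bash
python3 -m creep '[-15,0,-0.5,0,0,0,1, -30,0,-0.5,0,0,0,1, -45,0,-0.5,0,0,0,1, -58,0,-0.5,0,0,0,1, -70,0,-0.5,0,0,0,1, -70,0,-0.5,0,0,0,1]'; python3 -c "
from h import *
o=bot.get_obs();print(o['wrist_force'],o['moment'])
rows([.5481,-.0534,.0695],tool(95.3))"
```

```text
clock: 9.35
ee_pos: [0.5408, 0.0247, 0.0697]
orientation: [2.119, 2.318, 0.001]
wrist_force: [0.3, -0.4, -1.4]
width: 0.475
[ 0.2536 -0.3504 -1.3998] [ 0.2095 -0.05   -0.0394]
shift [-78.5   0.2   0.2] turn [ 0.05  0.02 -0.15] ee [0.5408 0.0247 0.0697] t 9.35
```

```bash
python3 -m creep '[-15,0,0,0,0,-0.15,1, -30,0,0,0,0,-0.15,1, -45,0,0,0,0,-0.15,1, -60,0,0,0,0,-0.15,1, -72,0,0,0,0,-0.15,1, -78.5,0,0,0,0,-0.15,1, -78.5,0,0,0,0,-0.15,1, -78.5,0,0,0,0,-0.15,1]'; python3 -c "
from h import *
o=bot.get_obs();print(o['wrist_force'],o['moment'])
snap('top','t2');snap('side','s2');snap('wrist','w5')
rows([.5481,-.0534,.0695],tool(95.3))
c=cams.calibration('top');t=cv2.imread('pics/t2.png');H,S,V=cv2.split(cv2.cvtColor(t,cv2.COLOR_BGR2HSV))
[print(a,b.round(1),d) for a,b,d in comps(((H<8)|(H>172))&(S>130)&(V>80),3) if 290<b[0]<400 and 170<b[1]<240]
print(proj(c,[[.559,-.1704,.082],[.559,-.1704,.0955]]))
"
```

```text
clock: 10.15
ee_pos: [0.5479, -0.053, 0.0697]
orientation: [2.116, 2.322, 0.001]
wrist_force: [-0.5, 0.1, -2.4]
width: 0.471
[-0.4521  0.1244 -2.4098] [ 0.1701 -0.0031 -0.0175]
shift [-0.7  0.1  0.2] turn [0.05 0.01 0.06] ee [ 0.5479 -0.0527  0.0697] t 10.3
20 [360.5 206.5] [360 202   2  10]
[[360.5585 205.9702]
 [361.3995 205.0998]]
```

It's through without contact, and the band is seen at (360.5,206.5) against a predicted (360.6,206.0). Lowering now.

```bash
python3 -m creep '[-0.7,0,1.5,0,0,0,1, -0.7,0,3,0,0,0,1, -0.7,0,4,0,0,0,1, -0.7,0,5,0,0,0,1, -0.7,0,5,0,0,0,1, -0.7,0,5,0,0,0,1]'; python3 -c "
from h import *
o=bot.get_obs();print(o['ee_pos'],o['wrist_force'],o['moment'])"
```

```text
clock: 10.9
ee_pos: [0.5481, -0.0534, 0.0647]
orientation: [2.115, 2.322, 0.001]
wrist_force: [1.1, 0.3, -2.6]
width: 0.477
[ 0.5481 -0.0534  0.0647] [ 1.0786  0.3488 -2.6252] [ 0.1659 -0.1233  0.1222]
```

```bash
python3 -m creep '[0,0,0.7,0,0,0,1, 0,0,0.7,0,0,0,1, 0,0,0.7,0,0,0,1]'|grep -E "pos|force"; python3 -m creep '[0,0,0.8,0,0,0,1, 0,0,0.8,0,0,0,1, 0,0,0.8,0,0,0,1]'; python3 -c "
from h import *
o=bot.get_obs();print(o['ee_pos'],o['wrist_force'],o['moment'])"
```

```text
ee_pos: [0.5482, -0.0534, 0.0642]
wrist_force: [-1.1, 1.6, 4.2]
clock: 11.5
ee_pos: [0.5483, -0.0533, 0.0638]
orientation: [2.115, 2.322, 0.002]
wrist_force: [-2.7, 1.3, 11.1]
width: 0.474
[ 0.5483 -0.0533  0.0638] [-2.7095  1.2994 11.1216] [-0.1462  0.5745 -0.1052]
```

In contact with the V at axis z of about 0.076 (expected 0.077). Releasing.

```bash
python3 -m creep '[0,0,-0.5,0,0,0,0.05, 0,0,-0.5,0,0,0,0, 0,0,-0.5,0,0,0,-0.1, 0,0,-0.5,0,0,0,-0.3, 0,0,-0.5,0,0,0,-0.6, 0,0,-0.5,0,0,0,-0.8]' 20; python3 -m creep '[0,0,-30,0,0,0,-0.8, 0,0,-80,0,0,0,-0.8, 0,0,-130,0,0,0,-0.8, 0,0,-180,0,0,0,-0.5, 20,0,-230,0,0,0,0, 20,0,-250,0,0,0,1, 20,0,-250,0,0,0,1, 20,0,-250,0,0,0,1]'; python3 - <<'E'
from h import *
w,c=snap("wrist","w6");snap('top','t3')
C=np.array([.5553,-.1306,0]);yv=np.array([-.0924,.9957,0])
print(proj(c,[C+.0775*yv+[0,0,.077],C+[0,0,.077],C-.04*yv+[0,0,.077]]).round(1))
c=cams.calibration('top');t=cv2.imread('pics/t3.png');H,S,V=cv2.split(cv2.cvtColor(t,cv2.COLOR_BGR2HSV))
[print(a,b.round(1),d) for a,b,d in comps(((H<8)|(H>172))&(S>130)&(V>80),3) if 290<b[0]<400 and 170<b[1]<240]
print("band pred",proj(c,[C-.04*yv+[0,0,.077]]))
E
```

```text
clock: 12.1
ee_pos: [0.5483, -0.0533, 0.0642]
orientation: [2.115, 2.322, 0.002]
wrist_force: [-0.3, 0.8, -0.2]
width: 0.898
clock: 12.9
ee_pos: [0.5459, -0.0334, 0.3141]
orientation: [2.114, 2.322, 0.002]
wrist_force: [0.4, 0.5, -0.6]
width: 0.065
[[277.7 189.2]
 [277.7 256.9]
 [277.7 289. ]]
band pred [[360.2607 206.2897]]
```

View pics/w6.png

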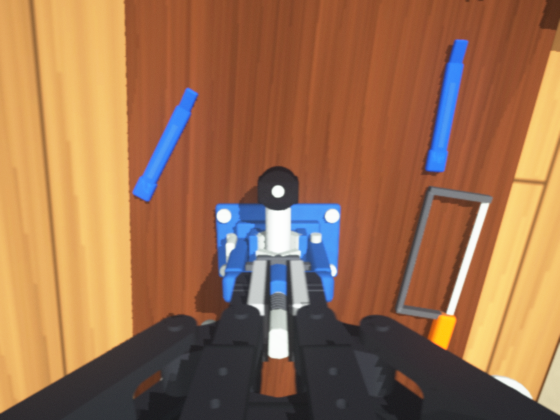

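The post lies in place: its head centre is at (278,189), exactly where predicted, and aligned with the vice. Next is the T-bar. I'll sweep closed fingers round at 42 mm radius, clockwise from the near side.

```bash
cat > sw.py <<'E'
from h import *
import sys
a0,a1,st=map(float,sys.argv[1:4]);z=float(sys.argv[4]) if len(sys.argv)>4 else .192;rho=.042
o=bot.get_obs();R0=R.from_rotvec(o["orientation"]);C=np.array([.5553,-.1306,0]);V=R.from_euler("z",5.3,degrees=True)
d=V.inv().apply(o["ee_pos"]-C);print("t",o["clock"],"now alpha",np.degrees(np.arctan2(d[1],d[0])).round(1),"rho",np.hypot(d[0],d[1]).round(4),"z",o["ee_pos"][2],"F",o["wrist_force"],"turn",np.degrees((R0.inv()*tool(95.3)).as_rotvec()).round(2))
for a in np.arange(a0,a1-.1,-st):
    p=C+V.apply([rho*np.cos(np.radians(a)),rho*np.sin(np.radians(a)),0]);p[2]=z
    print(a,(R0.inv().apply(p-o["ee_pos"])*1000).round(1).tolist())
E
python3 sw.py 90 90 5
```

```text
t 13.0 now alpha 90.5 rho 0.0975 z 0.3131430336842105 F [ 0.606  -0.6977  0.2239] turn [-0.01 -0.    0.04]
90.0 [-55.5, 0.8, 121.1]
```

```bash
python3 -m creep '[-40,1,0,0,0,0,1, -55.5,1,30,0,0,0,1, -55.5,1,70,0,0,0,1, -55.5,1,100,0,0,0,1, -55.5,1,121,0,0,0,1, -55.5,1,121,0,0,0,1, -55.5,1,121,0,0,0,1]' 60; python3 sw.py 80 10 10; python3 -c "
from h import *
snap('side','s3')"
```

```text
clock: 13.7
ee_pos: [0.5514, -0.0891, 0.192]
orientation: [-2.116, -2.321, 0.002]
wrist_force: [0.2, 1.2, -0.5]
width: -0.005
t 13.7 now alpha 90.0 rho 0.0416 z 0.19199545072185134 F [ 0.201   1.1994 -0.4856] turn [-0.08  0.01  0.01]
80.0 [-0.3, 7.3, -0.0]
70.0 [-2.2, 14.4, -0.0]
60.0 [-5.3, 21.0, -0.0]
50.0 [-9.5, 27.0, -0.0]
40.0 [-14.7, 32.2, -0.0]
30.0 [-20.7, 36.4, -0.1]
20.0 [-27.3, 39.5, -0.1]
10.0 [-34.4, 41.4, -0.1]
```

```bash
python3 -m creep '[-0.3,7.3,0,0,0,0,1, -2.2,14.4,0,0,0,0,1, -5.3,21,0,0,0,0,1, -9.5,27,0,0,0,0,1, -14.7,32.2,0,0,0,0,1, -20.7,36.4,0,0,0,0,1, -27.3,39.5,0,0,0,0,1, -34.4,41.4,0,0,0,0,1]' >/dev/null; python3 sw.py 0 -70 10
```

```text
t 14.55 now alpha 9.6 rho 0.0424 z 0.1925167542641714 F [-2.3691  4.3527 -0.1264] turn [-0.04 -0.03  0.02]
0.0 [-7.1, 0.2, 0.5]
-10.0 [-14.4, -0.5, 0.5]
-20.0 [-21.5, -2.3, 0.5]
-30.0 [-28.1, -5.4, 0.5]
-40.0 [-34.1, -9.6, 0.5]
-50.0 [-39.3, -14.8, 0.5]
-60.0 [-43.5, -20.8, 0.5]
-70.0 [-46.5, -27.5, 0.5]
```

```bash
python3 -m creep '[-7.1,0.2,0.5,0,0,0,1, -14.4,-0.5,0.5,0,0,0,1, -21.5,-2.3,0.5,0,0,0,1, -28.1,-5.4,0.5,0,0,0,1, -34.1,-9.6,0.5,0,0,0,1, -39.3,-14.8,0.5,0,0,0,1, -43.5,-20.8,0.5,0,0,0,1, -46.5,-27.5,0.5,0,0,0,1]' >/dev/null; python3 sw.py -80 -185 15 .190
```

```text
t 15.35 now alpha -70.8 rho 0.0423 z 0.19212219392096586 F [ 3.9812  1.774  -1.2174] turn [-0.01 -0.01  0.01]
-80.0 [-1.4, -6.6, 2.1]
-95.0 [-1.9, -17.6, 2.1]
-110.0 [0.5, -28.3, 2.1]
-125.0 [5.6, -38.0, 2.1]
-140.0 [13.0, -46.1, 2.1]
-155.0 [22.2, -52.0, 2.1]
-170.0 [32.7, -55.3, 2.1]
-185.0 [43.7, -55.7, 2.1]
```

```bash
python3 -m creep '[-1.4,-6.6,1,0,0,0,1, -1.9,-17.6,2,0,0,0,1, 0.5,-28.3,2,0,0,0,1, 5.6,-38,2,0,0,0,1, 13,-46.1,2,0,0,0,1, 22.2,-52,2,0,0,0,1, 32.7,-55.3,2,0,0,0,1, 43.7,-55.7,2,0,0,0,1]' >/dev/null; python3 sw.py -200 -305 15 .188
```

```text
t 16.15 now alpha 174.3 rho 0.0426 z 0.19027275723343393 F [ 0.1599 -4.9757  0.9283] turn [-0.03  0.01 -0.01]
-200.0 [10.2, 2.9, 2.3]
-215.0 [19.9, 8.0, 2.3]
-230.0 [28.0, 15.4, 2.3]
-245.0 [33.9, 24.6, 2.3]
-260.0 [37.2, 35.1, 2.2]
-275.0 [37.6, 46.0, 2.2]
-290.0 [35.3, 56.7, 2.2]
-305.0 [30.2, 66.5, 2.2]
```

```bash
python3 -m creep '[10.2,2.9,1,0,0,0,1, 19.9,8,2,0,0,0,1, 28,15.4,2,0,0,0,1, 33.9,24.6,2,0,0,0,1, 37.2,35.1,2,0,0,0,1, 37.6,46,2,0,0,0,1, 35.3,56.7,2,0,0,0,1, 30.2,66.5,2,0,0,0,1]' >/dev/null; python3 sw.py -315 -385 10 .186
```

```text
t 16.95 now alpha 54.0 rho 0.0422 z 0.18795358506290516 F [-9.316  -4.2054 -2.2855] turn [-0.08  0.   -0.  ]
-315.0 [-4.5, 4.9, 1.9]
-325.0 [-10.1, 9.6, 1.9]
-335.0 [-16.4, 13.3, 1.9]
-345.0 [-23.3, 15.8, 1.9]
-355.0 [-30.5, 17.0, 1.9]
-365.0 [-37.8, 17.0, 1.9]
-375.0 [-45.1, 15.8, 1.9]
-385.0 [-51.9, 13.3, 1.9]
```

```bash
python3 -m creep '[-4.5,4.9,1,0,0,0,1, -10.1,9.6,2,0,0,0,1, -16.4,13.3,2,0,0,0,1, -23.3,15.8,2,0,0,0,1, -30.5,17,2,0,0,0,1, -37.8,17,2,0,0,0,1]' >/dev/null; python3 sw.py -369 -397 4 .186
```

```text
t 17.55 now alpha -5.5 rho 0.0423 z 0.1860573309035318 F [-1.2927  3.8588 -0.317 ] turn [-0.05 -0.01  0.01]
-369.0 [-2.5, -0.6, 0.1]
-373.0 [-5.4, -1.2, 0.1]
-377.0 [-8.2, -2.0, 0.1]
-381.0 [-11.0, -2.9, 0.1]
-385.0 [-13.7, -4.1, 0.1]
-389.0 [-16.3, -5.4, 0.1]
-393.0 [-18.8, -6.9, 0.1]
-397.0 [-21.2, -8.6, 0.1]
```

```bash
python3 -m creep '[-2.5,-0.6,0,0,0,0,1, -5.4,-1.2,0,0,0,0,1, -8.2,-2,0,0,0,0,1, -11,-2.9,0,0,0,0,1, -11,-2.9,0,0,0,0,1]' >/dev/null; python3 sw.py -385 -397 3 .186
```

```text
t 18.05 now alpha -21.4 rho 0.0421 z 0.18619052657415824 F [ 1.5131  3.8715 -0.1713] turn [-0.02  0.01 -0.  ]
-385.0 [-2.4, -1.2, 0.2]
-388.0 [-4.3, -2.1, 0.2]
-391.0 [-6.2, -3.2, 0.2]
-394.0 [-8.1, -4.4, 0.2]
-397.0 [-9.9, -5.7, 0.2]
```

```bash
python3 -m creep '[-1.2,-0.6,0,0,0,0,1, -2.4,-1.2,0,0,0,0,1, -3.4,-1.6,0,0,0,0,1, -4.3,-2.1,0,0,0,0,1, -4.3,-2.1,0,0,0,0,1]' >/dev/null; python3 sw.py -391 -403 3 .186
```

```text
t 18.55 now alpha -27.5 rho 0.0421 z 0.18628722832474043 F [ 1.738   4.989  -0.2858] turn [ 0.   -0.    0.01]
-391.0 [-2.2, -1.3, 0.3]
-394.0 [-4.0, -2.5, 0.3]
-397.0 [-5.8, -3.8, 0.3]
-400.0 [-7.5, -5.2, 0.3]
-403.0 [-9.2, -6.6, 0.3]
```

```bash
python3 -m creep '[-1.1,-0.6,0,0,0,0,1, -2.2,-1.3,0,0,0,0,1, -3,-1.9,0,0,0,0,1, -3,-1.9,0,0,0,0,1]' >/dev/null; python3 sw.py -394 -406 3 .186
python3 -m creep '[-1.1,-0.6,0,0,0,0,1, -1.8,-1.2,0,0,0,0,1, -1.8,-1.2,0,0,0,0,1]' >/dev/null; python3 sw.py -397 -409 3 .186
```

```text
t 18.95 now alpha -31.3 rho 0.042 z 0.18636096564529853 F [ 2.4208  6.4287 -0.5603] turn [ 0.04 -0.04  0.05]
-394.0 [-1.7, -1.0, 0.4]
-397.0 [-3.5, -2.3, 0.4]
-400.0 [-5.2, -3.7, 0.4]
-403.0 [-6.8, -5.2, 0.4]
-406.0 [-8.4, -6.7, 0.3]
t 19.25 now alpha -31.8 rho 0.0419 z 0.1864394521558703 F [ 4.6216 10.8089 -0.2484] turn [ 0.12 -0.13  0.13]
-397.0 [-3.2, -2.1, 0.4]
-400.0 [-4.9, -3.4, 0.4]
-403.0 [-6.6, -4.9, 0.4]
-406.0 [-8.1, -6.4, 0.4]
-409.0 [-9.6, -8.1, 0.4]
```

```bash
python3 -m creep '[-1.8,-1.2,0,0,0,0,1, -3.2,-2.1,0,0,0,0,1, -4.9,-3.4,0,0,0,0,1, -4.9,-3.4,0,0,0,0,1,-4.9,-3.4,0,0,0,0,1]' >/dev/null; python3 sw.py -397 -403 3 .186;python3 -m creep '[-5,-3.5,0,0,0,0,1, -7.5,-5.5,0,0,0,0,1, -7.5,-5.5,0,0,0,0,1]' >/dev/null; python3 sw.py -397 -400 3 .186
```

```text
t 19.75 now alpha -33.0 rho 0.0415 z 0.18653016040781972 F [11.7029 24.0615 -2.8161] turn [ 0.32 -0.38  0.34]
-397.0 [-2.7, -1.3, 0.5]
-400.0 [-4.4, -2.7, 0.5]
-403.0 [-6.0, -4.2, 0.5]
t 20.05 now alpha -34.0 rho 0.0412 z 0.18674658880453995 F [22.0327 39.7972 -5.9877] turn [ 0.71 -0.79  0.69]
-397.0 [-2.2, -0.6, 0.7]
-400.0 [-3.9, -2.0, 0.7]
```

It's at the dead stop: 45 N with almost no movement. I'll back off, rise clear and inspect.

```bash
python3 -m creep '[3,2,0,-0.3,0.3,-0.3,1, 8,5,0,-0.7,0.8,-0.7,1, 16,6,0,-0.7,0.8,-0.7,1, 16,6,-40,-0.7,0.8,-0.7,1, 16,6,-90,-0.7,0.8,-0.7,1, 40,0,-130,-0.7,0.8,-0.7,1, 85,-15,-150,-0.7,0.8,-0.7,1, 120,-25,-165,-0.7,0.8,-0.7,1]'; python3 -m creep '[0,0,0,0,0,0,1,0,0,0,0,0,0,1,0,0,0,0,0,0,1]'|head -2; python3 - <<'E'
from h import *
w,c=snap("wrist","w7");s,cs=snap("side","s7")
C=np.array([.5553,-.1306,0]);yv=np.array([-.0924,.9957,0])
print("pred head, bar centre",proj(c,[C+.0775*yv+[0,0,.077],C+[0,0,.2024]]).round(1),"band side",proj(cs,[C-.04*yv+[0,0,.077]]).round(1))
a=w[100:400,150:450];b=cv2.resize(s[90:220,180:330],None,fx=3,fy=3)
o=np.zeros((max(a.shape[0],b.shape[0]),a.shape[1]+b.shape[1],3),np.uint8);o[:a.shape[0],:a.shape[1]]=a;o[:b.shape[0],a.shape[1]:]=b;cv2.imwrite("pics/v7.png",o)
E
```

```text
clock: 20.85
ee_pos: [0.5512, -0.0355, 0.3545]
orientation: [-2.088, -2.343, -0.059]
wrist_force: [1.9, 1.0, 0.0]
width: -0.003
clock: 21.15
ee_pos: [0.5511, -0.0366, 0.3542]
pred head, bar centre [[267.5 183.8]
 [266.3 298.5]] band side [[268.5 170.6]]
```

View pics/v7.png

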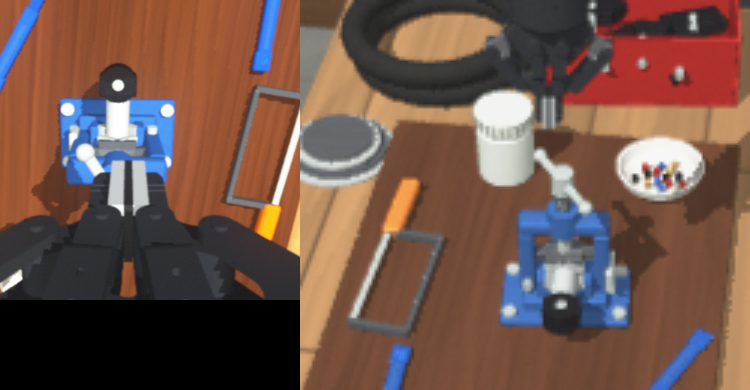

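The view shows the post held through the vice, its head at (268,184) as predicted. The jar, dish, levers and hacksaw look undisturbed. The T-bar balls in the side view are at about (260.3,141.7) and (275.3,159.3), so I'll read the bar's angle from those and compare the bystanders with the start.

```bash
python3 - <<'E'
from h import *
c=cams.calibration("side")
for z in(.2024,.203):
    e=onz(c,[[260.3,141.7],[275.3,159.3]],z);v=e[1]-e[0];h=np.degrees(np.arctan2(v[1],v[0]));print(e,"len",np.linalg.norm(v),"heading",h,[np.radians(5.3-h+180*k).round(2) for k in(1,2,3)])
a,b=cv2.imread("pics/side0.png"),cv2.imread("pics/s7.png")
for im in(a,b):
    H,S,V=cv2.split(cv2.cvtColor(im,cv2.COLOR_BGR2HSV))
    print("blue/orange",[ (int(n),q.round(1).tolist()) for n,q,_ in comps((H>100)&(H<125)&(S>120)&(V>60),80)],[q.round(1).tolist() for n,q,_ in comps((H>8)&(H<18)&(S>210)&(V>180),20) if 190<q[0]<230 and 140<q[1]<180])
    print("white",[(int(n),q.round(1).tolist()) for n,q,_ in comps((S<60)&(V>130),100) if 230<q[0]<320 and q[1]<160])
o=bot.get_obs();print(o["clock"],o["wrist_force"],o["qvel"])
E
```

```text
[[ 0.5845 -0.173   0.2024]
 [ 0.5223 -0.0888  0.2024]] len 0.1047009452723767 heading 126.4518028254947 [np.float64(1.03), np.float64(4.17), np.float64(7.31)]
[[ 0.5844 -0.1722  0.203 ]
 [ 0.5222 -0.0881  0.203 ]] len 0.10464550438468272 heading 126.45180282549472 [np.float64(1.03), np.float64(4.17), np.float64(7.31)]
blue/orange [(953, [267.8, 180.7]), (160, [305.0, 212.3]), (161, [210.0, 219.4]), (199, [196.4, 262.5])] []
white [(1132, [269.6, 140.4])]
blue/orange [(807, [267.9, 179.0]), (160, [305.0, 212.3]), (160, [210.1, 219.3]), (199, [196.4, 262.5])] []
white [(703, [251.4, 138.1]), (411, [299.2, 144.9])]
21.25 [ 0.5489  0.0422 -0.1451] [ 0.001   0.0021 -0.0044 -0.001  -0.002   0.0009 -0.0008]
```

The screw reads 7.31 rad, its stop. The levers haven't moved and the arm is clear and still, so I'm handing in.

```bash
python3 -c "
from cell import ticket
print(ticket.sign_off())"
```

```text
the job is handed in; nothing more can be done
None
```

The seat post is clamped in the vice and the job is handed in at about 21 s. No verdict was reported.

- **Post:** I gripped it by the head and carried it level under the raised jaw with no contact force. I then lowered it until it rested in the V, at 11 N, with its axis at about 76 mm (77 expected).
- **T-bar:** closed fingers pushed it clockwise to the dead stop, where it held against 45 N. I then backed off and rose clear.

**Last checks:**
- **Screw:** the bar's angle in the side view gives 7.31 rad (stop at 7.3).
- **Post position:** the head was where predicted to within about a pixel. I saw the red band directly only before lowering, about 0.5 px from its prediction. After release the arm hid it, so its clearance of about 15 mm is inferred from the head's position.
- **Bystanders:** the levers were unchanged in the pictures. The jar, dish and hacksaw looked undisturbed, but I judged them only by eye.
- **Robot:** clear of everything, with wrist force under 1 N.

Small disagreements were about 1 mm in the measured height of the T-bar and a steady offset of about 0.5 px in the top camera. The jaw's pressing force could not be measured directly.

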